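# Fish the brass setup bar out of the panel stand

### The job

The brass setup bar has slid to the back of the narrow slot of the panel stand, under the crosspiece. Take the bent rod from its holder, reach its rubber foot in from the mouth, press it on top of the bar to draw it forward, and pull it out until all of it lies flat on the bench just in front of the mouth, then hang the rod back in its holder as it was. Work by feel: keep the rod's push below 15 newtons on the bar and on the stand, keep fingers off the bar, and leave the things around it where they are.

Things in the scene. Friction and masses are not known exactly. Their poses are not given: they have to be found in the camera images.
- stand: fixed panel stand: two upright boards 150 long, 80 high, 18 thick, with a slot 28 wide between. Origin on the bench, on the slot's centre line; x along the slot, inward (away from the robot), z up. Mouth at x=-50, end stop at x=+92. A crosspiece bridges the top from x=+12 to +100, underside 69 above the bench, top 84; nearer the mouth the slot is open above
- mouth (a point): on the bench at the middle of the slot's mouth (axes as the stand). Here begins the slot's floor, a rigid 3 thick strip of two lengths that meet at x=+26 of the stand: its top is 3 above the bench here and rises inward at 0.045 to 0.09 rad as far as the joint; the back length is kinked downward from it by 0.04 to 0.10 rad, so the joint is a ridge. Slopes differ each time and are not measured
- bar_center (a point): centre of the loose brass bar, 70 long (x), 20 wide, 10 thick, about 0.12 kg; it lies lengthwise, flat on the back length of the strip, its near end out over the ridge, its far end within 12 of the end stop (no room for the foot behind it until it is drawn some 45 forward). Slides less easily on the bench than on the strip
- hook_grip (a point): centre of the bent rod's wooden handle, 22 (x) by 26 (y) by 48 high, upright; rod 0.16 kg, rigid. x points along the bent toe, z up. Below: a flange 36 by 46, 5 thick, underside 29 below this point; a steel shank 8 thick on the handle's axis; a toe 8 thick running 45 along x, its axis 101 below this point, ending in a rubber foot that grips brass and wood well
- hook_tip (a point): underside of the rod's rubber foot (an upright cylinder 13 across, 14 high): 45 along x from and 121 below hook_grip. The toe's top is 24 above this point
- holder_seat (a point): on the slot line of the fixed wooden holder, level with its rails' tops, 104 above the bench; x along the slot, away from the robot. Rails 20 apart; the slot is open from x=-24 to +64 of this point. The rod hangs with toe and shank down the slot and its flange on the rails, shank axis here, toe along +x, handle centre 29 above
- tape_measure: yellow tape measure, 61x76x66, on the bench left of the mouth; bystander. Origin at its underside
- jar_blue_lid: glass jar with a blue lid, 64 across, 88 high, right of the stand; bystander. Origin at its underside
- paste_pot2: small white pot, 41 across, 28 high, in front and to the right of the stand; bystander. Origin at its underside
- bar: the same brass bar as a solid; origin at the centre of its underside
- hook: the same bent rod as a solid; origin on the shank's axis, level with the underside of the foot
Not all that is in view belongs to the job. Leave any green look-alike of the part that bears holder_seat alone.

How it is judged (in metres and radians):
On the way, in this order (a step that is already met when the one before it is completed fails the run):
1. the rod is lifted clear out of its holder (height (world z) of hook_grip above 0.2 m), for 0.1 s.
2. the rod's foot presses on the bar under the crosspiece (contact force between hook and bar above 1 N and x of hook_tip in the frame of stand above 0.012 m), for 0.2 s.
3. the whole bar is out of the slot (x of bar_center in the frame of stand below -0.087 m), for 0.2 s.
At the end, for the whole second after the job is handed in: the whole bar lies flat and still on the bench before the mouth (centre 87 to 200 mm out from the stand's origin, within 60 mm of the slot line), and the rod hangs still in its holder, flange on the rails (handle within 20 mm, upright within 0.1 rad, in line within 0.3 rad) (x of bar_center in the frame of stand between -0.2 and -0.087 m and y of bar_center in the frame of stand between -0.06 and 0.06 m and height (world z) of bar_center below 0.008 m and angle between bar_center's own z axis and vertical below 0.08 rad and linear speed of each of bar, hook below 0.01 m/s and horizontal distance between hook_grip and holder_seat below 0.02 m and height (world z) of hook_grip between 0.127 and 0.139 m and angle between hook_grip's own z axis and vertical below 0.1 rad and angle between the x axis of hook_grip and the x axis of holder_seat, either way round below 0.3 rad); the robot touches nothing.
It fails at once if the rod pushes the bar with more than 15 N (contact force between hook and bar above 15 N).
It fails at once if the rod pushes the stand with more than 15 N (contact force between hook and stand above 15 N).
It fails at once if the gripper or arm touches the bar (contact force between any of the fingers, the arm and bar above 0.5 N).
It fails at once if a bystander is moved by more than 15 mm (distance of any of tape_measure, jar_blue_lid, paste_pot2 from where it was at the start of the episode above 0.015 m).
It also fails if it takes over 72 s, if anything falls off the work surface, if the arm or the gripper's body presses on something with over 40 N, if the wrist force passes 120 N, or if a joint passes its speed limit or range.

### The arm

A 6-joint arm with a two-finger parallel gripper is mounted at the origin on a cart in front of the work surface, level with it; the furniture and walls round the work are solid. World frame = base frame: x ahead of the robot, y to its left, z up, the work surface at z = 0. Lengths are in mm, angles in degrees, forces in N, time in s.
With the tool pointing down it reaches from about 350 to 850 mm from the base axis. Payload 8.1 kg.
Tool frame: the origin (TCP) lies midway between the tips of the shut fingers; the grasp point (between the pads) lies 19 mm behind it (hold_point_z is the distance from the TCP to the grasp point, in mm); z points along the fingers, y is the direction in which the jaws open and shut (so a half turn about z gives the same grasp; the last joint's range is limited). The gripper opens to 85 mm and grips with 20 to 120 N. Pads are 22 mm wide; open, the fingers measure 114 mm over their backs; the gripper's body (76 mm by 85 mm) begins 54 mm behind the grasp point. The pads swing forward as they close: fully open they stand 13 mm farther back than shut.
Start: joints at [-76.054, 7.471, 85.268, -0, 87.261, -4.893], TCP at [193.765, -567.856, 231.292] pointing down, gripper open.
Joint ranges: [-169.43, 169.43], [-51.17, 129.36], [1.28, 143.12], [-76.62, 256.62], [0, 156.53], [-152.29, 152.29]. Speed limits (degrees/s): [136.94, 136.94, 159.86, 180, 180, 180].

### API

Orientations are given as [roll, pitch, yaw] about the fixed x, y, z axes, in that order (R = Rz(yaw) Ry(pitch) Rx(roll)).
In Python, from bench import sense, snapshot, camera_params, hand_in, hold_point_z gives the robot as it stands.
- The arm moves only by the tool servo_tool, never from a script. Its argument "motion" is a list of rows, each a list of 7 numbers: the finger opening in mm, from 0 to 85.4, then the shift along the tool's x, y, z in mm, then the turn, a rotation vector about the tool's x, y, z in rad. A call has 1 to 10 rows; each row shifts and turns the pose as measured when the row begins, along the tool's axes as they then stand; what a row does not reach is not made up. A row lasts 1/10 s, in which the tool goes at most 50 mm and 8.59 degrees, less where a joint would pass 70% of its speed; a pose out of reach is approached as far as the arm can. A call with a gripper value outside its range is refused whole. The fingers move at their own pace and stop on an object; "force" is the grip in N (left out, the last holds). Time passes only in rows, so rows that do not move let the fingers close. It gives the time, the measured TCP pose, the force and the opening at its end, in the units of the state.
- sense(): the state, without advancing time (a new reading comes with each control period).
- snapshot(name): name is "scene" or "top" or "wrist"; returns the picture (384x512x3 uint8, blue, green, red); there is no depth.
- camera_params(name): a dict with "fx", "fy", "cx", "cy" (pixels), "R" (3x3) and "t" (3): a world point X has camera coordinates R X + t; the wrist camera has in their place "tool_from_camera" (4x4, takes a point from camera to tool coordinates, whose origin is the TCP and whose axes are the flange's). Camera axes: x right, y down, z forward; pixel columns grow to the right and rows downward; lengths in mm; the calibration is good to about 2 mm. A picture is of the moment at which its call begins: read the wrist's pose just before it. camera_params takes no time and is no camera call.
- hand_in(): hands the job in, once; it reports no verdict.
The state is a dict: "time": time; "joint_pos": joint angles; "qd": joint speeds; "joint_efforts": joint torques, N m; "tool_pos": TCP position; "tcp_rot": TCP orientation; "ft_force": force on the tool from outside, world axes, zero at the start; "wrist_torque": the same for the moment, N m; "finger_gap": finger opening in mm.
Only numpy, scipy, OpenCV 4.12 (cv2) and the standard library are available. Lean on these libraries where they do the work, as an engineer would, in place of code of your own. Each camera call takes 0.05 s, during which the arm holds its last target. There are 200 camera calls.

## Working session

There is one attempt and no reset: what is moved stays moved. The work goes in short steps, Python scripts to look and compute and a tool call to move; the robot and the scene stay as the last step left them, time stands still between calls to the robot, and variables do not carry over. Pictures are saved under pics/ and viewed, about 8 in all and at most 12, crops included, and the job is handed in when it is done.

Besides the shell and the picture viewer there is one more tool, called after "Request:" as name([rows], argument=value, ...), one row to a line, values as JSON. servo_tool: Moves the arm, as the interface text tells. Its arguments: {"type":"object","properties":{"motion":{"type":"array"},"force":{"type":"number"}},"required":["motion"]}

```bash
mkdir -p pics; python3 - <<'E'
from bench import *
import cv2
s=sense();print(s)
for n in("scene","top"):
    im=snapshot(n);cv2.imwrite(f"pics/{n}0.png",cv2.resize(im,(800,600),interpolation=cv2.INTER_CUBIC));cv2.imwrite(f"pics/{n}0_raw.png",im)
    print(n,camera_params(n))
print(camera_params("wrist"),hold_point_z)
E
```

```text
{'time': 0.0, 'joint_pos': array([-7.60523237e+01,  7.51725004e+00,  8.53296268e+01, -1.23461596e-04,
        8.72620008e+01, -4.89085348e+00]), 'qd': array([-0.04714635, -0.00486643, -0.02033571, -0.01913566,  0.06430357,
        0.01867104]), 'joint_efforts': array([ 2.07138852e-03, -5.69395959e+01, -5.00545979e+01, -1.63621885e-04,
        1.49147987e-02, -1.59228705e-05]), 'tool_pos': array([ 193.64865242, -567.30164238,  230.21877987]), 'tcp_rot': array([-1.79891508e+02, -9.15981093e-03,  1.88385272e+01]), 'ft_force': array([-0.58074347, -0.04870493,  0.29705416]), 'wrist_torque': array([-0.01853407, -0.00874565,  0.02307698]), 'finger_gap': 85.23300809984681}
scene {'fx': 354.43151742881383, 'fy': 354.43151742881383, 'cx': 253.98440816010938, 'cy': 192.55772633455803, 'R': array([[-0.78365451, -0.62080997, -0.02192235],
       [-0.34390431,  0.46296208, -0.81694304],
       [ 0.51731561, -0.63266191, -0.57630155]]), 't': array([361.48320804, 270.73279797, 642.39779568])}
top {'fx': 467.61922596804243, 'fy': 467.61922596804243, 'cx': 257.19085447508877, 'cy': 198.5732353278174, 'R': array([[-5.79764165e-04, -9.99973914e-01, -7.19964049e-03],
       [-9.89962249e-01,  1.59146150e-03, -1.41323077e-01],
       [ 1.41330848e-01,  7.04543824e-03, -9.89937348e-01]]), 't': array([ -37.73836725,  524.00924716, 1339.65840282])}
{'fx': 280.838633248197, 'fy': 280.838633248197, 'cx': 256.8289897626588, 'cy': 188.31958641238813, 'tool_from_camera': array([[-5.44138628e-04, -9.49160011e-01, -3.14793547e-01,
         8.04167145e+01],
       [ 9.99999769e-01, -6.44952216e-04,  2.16091946e-04,
         3.65803380e-01],
       [-4.08132629e-04, -3.14793356e-01,  9.49160143e-01,
        -1.43091855e+02],
       [ 0.00000000e+00,  0.00000000e+00,  0.00000000e+00,
         1.00000000e+00]])} 18.700000000000003
```

View pics/top0.png

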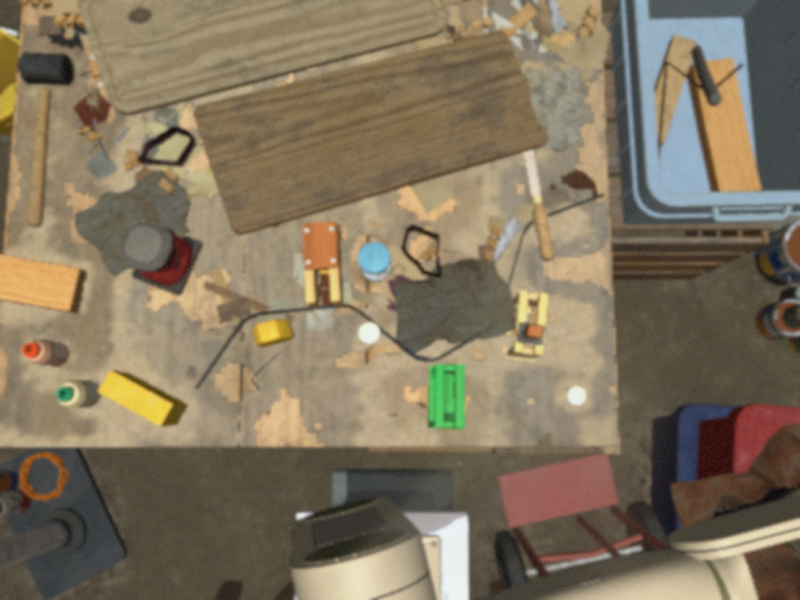

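View pics/scene0.png

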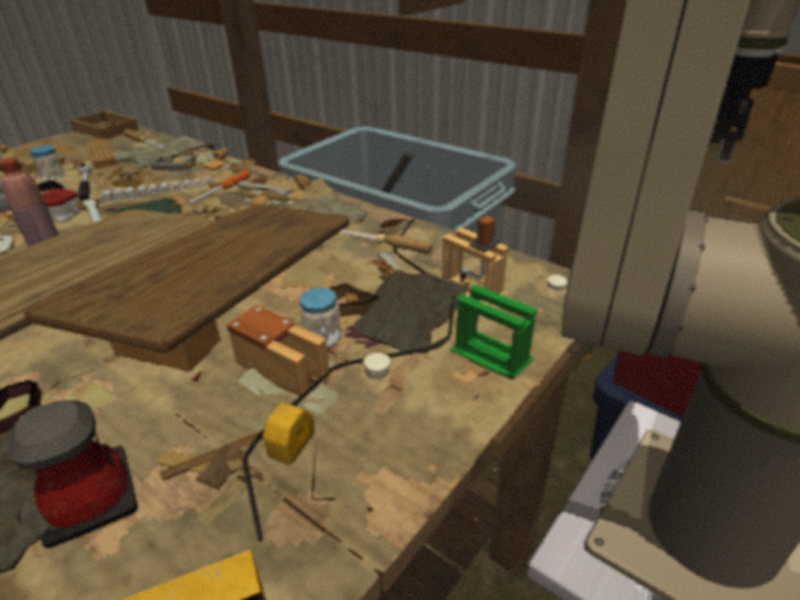

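The top view shows the stand at about (322,262) with its mouth facing down at (324,305). The wooden holder with the rod is at (530,325) and the green look-alike at (447,397). The tape is at (272,331), the pot at (369,332) and the jar at (374,260). Next I'll enlarge the stand and holder.

```bash
python3 - <<'E'
import cv2,numpy as np
im=cv2.imread("pics/top0_raw.png")
# stand raw approx x 185-240,y 135-205 ; holder x 320-360,y 178-236
a=im[135:210,180:240];b=im[175:235,315:363]
A=cv2.resize(a,None,fx=8,fy=8,interpolation=cv2.INTER_CUBIC);A=A[:600]
B=cv2.resize(b,None,fx=6.5,fy=10,interpolation=cv2.INTER_CUBIC)
B=cv2.resize(b,None,fx=6,fy=6,interpolation=cv2.INTER_CUBIC)
c=np.zeros((600,480+10+B.shape[1],3),np.uint8);c[:,:480]=A;c[:B.shape[0],490:]=B
print(c.shape)
cv2.imwrite("pics/crop1.png",c)
E
```

```text
(600, 778, 3)
```

View pics/crop1.png

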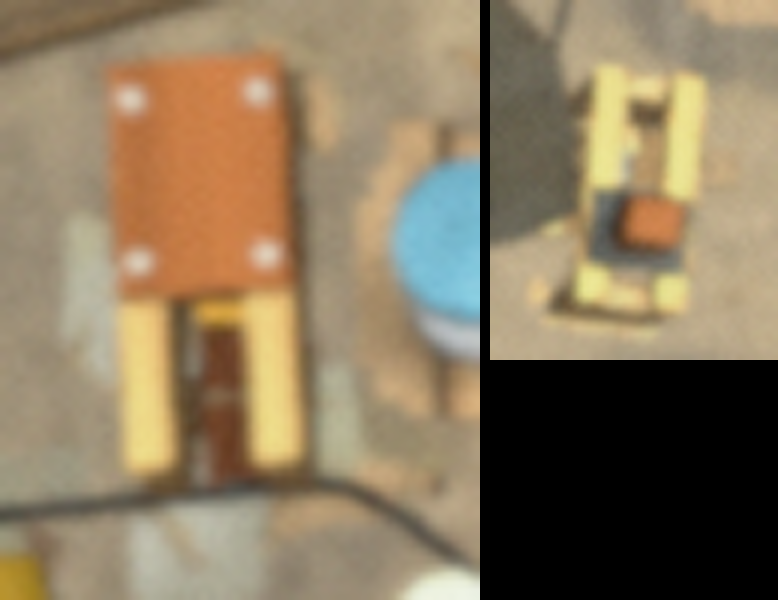

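The crop shows the crosspiece corners at about (107,62), (283,57), (297,292) and (117,297). The board ends are near v=468, and the bar's near end is visible (yellow) at (220,312). On the right are the holder rails and the handle top, at about (655,222).

```bash
cat > h.py <<'E'
import numpy as np, cv2
from bench import *
from scipy.spatial.transform import Rotation as Ro
def rot(rpy): return Ro.from_euler('xyz',rpy,degrees=True).as_matrix()
def cam(name,s=None):
    p=camera_params(name)
    if name!="wrist": return p,np.array(p["R"]),np.array(p["t"])
    M=np.array(p["tool_from_camera"]); Rt=rot(s["tcp_rot"]); R=Rt@M[:3,:3]; o=Rt@M[:3,3]+s["tool_pos"]
    return p,R.T,-R.T@o
def ray(name,u,v,z,s=None):
    p,R,t=cam(name,s); d=R.T@np.array([(u-p["cx"])/p["fx"],(v-p["cy"])/p["fy"],1]); o=-R.T@t
    return o+d*(z-o[2])/d[2]
def proj(name,X,s=None):
    p,R,t=cam(name,s); c=R@np.array(X,float)+t; return np.array([p["fx"]*c[0]/c[2]+p["cx"],p["fy"]*c[1]/c[2]+p["cy"]])
E
python3 - <<'E'
from h import *
A=lambda u,v,z:ray("top",(u+.5)/8-.5+180,(v+.5)/8-.5+135,z).round(1)
B=lambda u,v,z:ray("top",(u-490+.5)/6-.5+315,(v+.5)/6-.5+175,z).round(1)
for n,q in dict(TL=(107,62),TR=(283,57),BR=(297,292),BL=(117,297)).items(): print(n,A(*q,84))
for n,q in dict(Ll=(125,470),Lr=(174,470),Rl=(250,466),Rr=(303,465)).items(): print(n,A(*q,80))
print("barend",A(198,325,16),A(243,325,16))
for n,q in dict(TLl=(594,66),TLr=(627,66),TRl=(675,74),TRr=(706,74),BL=(574,300),BLr=(606,305),BRl=(655,308),BRr=(688,312)).items(): print(n,B(*q,104))
print("handle",[B(*q,157) for q in((625,198),(686,198),(684,247),(622,245))])
print("flange",[B(*q,109) for q in((595,190),(590,262),(684,270),(690,200))])
f=lambda u,v,z:ray("top",(u+.5)*.64-.5,(v+.5)*.64-.5,z).round(1)
print("tape",f(272,331,66),"jar",f(374,258,88),"pot",f(369,332,28))
E
```

```text
TL [682.1 147.3  84. ]
TR [683.8  83.6  84. ]
BR [597.2  77.5  84. ]
BL [595.5 142.1  84. ]
Ll [533.3 138.6  80. ]
Lr [533.3 121.1  80. ]
Rl [534.7  94.   80. ]
Rr [535.  75.  80.]
barend [598.4 121.2  16. ] [598.4 104.2  16. ]
TLl [ 550.9 -248.6  104. ]
TLr [ 550.9 -264.   104. ]
TRl [ 547.1 -286.3  104. ]
TRr [ 547.  -300.8  104. ]
BL [ 441.2 -236.8  104. ]
BLr [ 438.9 -251.5  104. ]
BRl [ 437.4 -274.1  104. ]
BRr [ 435.6 -289.3  104. ]
handle [array([ 482.2, -252.8,  157. ]), array([ 482.1, -280. ,  157. ]), array([ 460.2, -278.5,  157. ]), array([ 461.1, -251. ,  157. ])]
flange [array([ 491.8, -246.9,  109. ]), array([ 458.3, -243.9,  109. ]), array([ 454.6, -287.1,  109. ]), array([ 487.1, -290.8,  109. ])]
tape [482.2 200.9  66. ] jar [614.1  12.9  88. ] pot [484.4  24.4  28. ]
```

Request:
servo_tool([
  [85, 40, -21.7, 0, 0, 0, 0],
  [85, 40, -21.7, 0, 0, 0, 0],
  [85, 40, -21.7, 0, 0, 0, 0],
  [85, 40, -21.7, 0, 0, 0, 0],
  [85, 40, -21.7, 0, 0, 0, 0],
  [85, 40, -21.7, 0, 0, 0, 0],
  [85, 40, -21.7, 0, 0, 0, 0],
  [85, 40, -21.7, 0, 0, 0, 0],
  [85, 40, -21.7, 0, 0, 0, 0],
  [85, 0, 0, 0, 0, 0, 0],
])

```text
time: 1.1
tool_pos: [478.3, -253.7, 225.2]
tcp_rot: [-179.5, 0.1, 18.5]
ft_force: [-0.9, -0.6, 0.5]
finger_gap: 84.8
```

Request:
servo_tool([
  [85, 0, 0, 0, 0, 0, -0.142],
  [85, 0, 0, 0, 0, 0, -0.142],
  [85, 0, 0, 0, 0, 0, -0.142],
  [85, 0, 0, 0, 0, 0, -0.142],
  [85, 0, 0, 0, 0, 0, -0.142],
  [85, 0, 0, 0, 0, 0, -0.142],
  [85, 0, 0, 0, 0, 0, -0.142],
  [85, 0, 0, 0, 0, 0, -0.142],
  [85, 0, 0, 0, 0, 0, 0],
])

```text
time: 2.0
tool_pos: [475.7, -252.0, 220.3]
tcp_rot: [-179.2, -0.7, 86.4]
ft_force: [0.3, 0.5, -0.8]
finger_gap: 84.9
```

```bash
python3 - <<'E'
from h import *
s=sense();im=snapshot("wrist");np.save("s1.npy",s,allow_pickle=True)
print(s["time"],s["tool_pos"],s["tcp_rot"])
cv2.imwrite("pics/w1.png",cv2.resize(im,(768,576),interpolation=cv2.INTER_CUBIC))
s=sense();print(s["time"],s["tool_pos"],s["tcp_rot"])
for X in([472,-266.5,157],[472,-266.5,104]):print(proj("wrist",X,s)*1.5)
E
```

```text
2.0 [ 475.72527021 -252.0184928   220.28155476] [-179.20662747   -0.65232337   86.40618946]
2.05 [ 475.71323091 -251.98822101  220.21652952] [-179.1994436    -0.65240847   86.11751312]
[382.25508176 330.88062677]
[384.02285523 297.50939755]
```

View pics/w1.png

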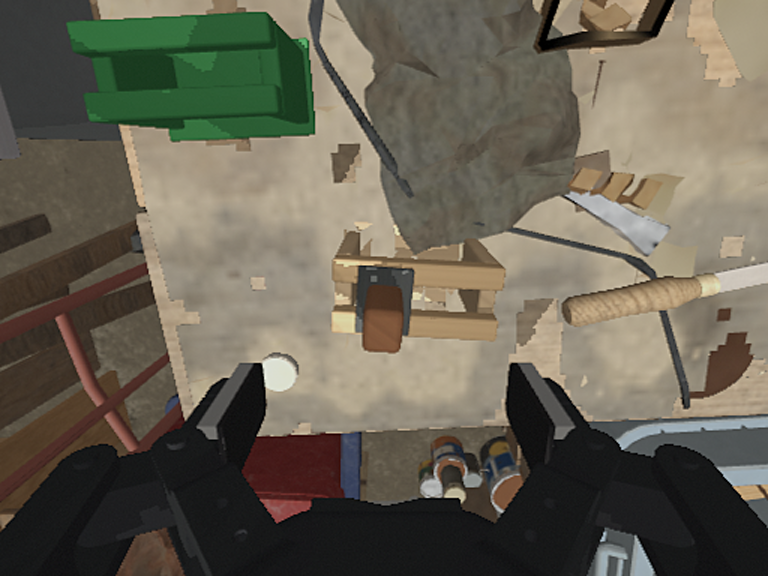

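The wrist view shows the handle top centred at about (383,331), where my estimate predicted (382,331). The rails run from (333,257) to (505,268). The pose estimate holds, so I'll go down to grasp.

```bash
cat >> h.py <<'E'
def go(x,y,z,yaw,s=None):
    s=s or sense(); Rt=rot(s["tcp_rot"]); d=Rt.T@(np.array([x,y,z])-s["tool_pos"])
    r=Ro.from_matrix(Rt.T@rot([180,0,yaw])).as_rotvec()
    print("t",s["time"],"shift",d.round(1),"turn",r.round(4),"pos",s["tool_pos"].round(1),"rot",s["tcp_rot"].round(2),"F",s["ft_force"].round(1),"gap",round(s["finger_gap"],1))
E
python3 -c "
from h import *
go(472,-266.5,116,83.7)"
```

```text
t 2.05 shift [-15.9  -1.3 104.1] turn [-0.0142 -0.0111  0.0423] pos [ 475.7 -252.   220.2] rot [-179.2    -0.65   86.12] F [-0.6  0.7 -0.3] gap 85.2
```

Request:
servo_tool([
  [85, -8, -0.7, 5, -0.007, -0.0055, 0.021],
  [85, -8, -0.7, 5, -0.007, -0.0055, 0.021],
  [85, 0, 0, 15, 0, 0, 0],
  [85, 0, 0, 15, 0, 0, 0],
  [85, 0, 0, 15, 0, 0, 0],
  [85, 0, 0, 15, 0, 0, 0],
  [85, 0, 0, 0, 0, 0, 0],
])

```text
time: 2.75
tool_pos: [470.3, -269.7, 141.6]
tcp_rot: [-179.9, -0.0, 82.5]
ft_force: [-0.2, -0.0, -0.4]
finger_gap: 84.7
```

```bash
python3 -c "
from h import *
go(472,-266.5,116,83.7)"
```

```text
t 2.75 shift [ 3.4  1.3 25.6] turn [-0.0019 -0.0002 -0.0212] pos [ 470.3 -269.7  141.6] rot [-1.7989e+02 -1.0000e-02  8.2490e+01] F [-0.2 -0.  -0.4] gap 84.7
```

Request:
servo_tool([
  [85, 2.5, 1, 8, -0.002, 0, -0.02],
  [85, 0, 0, 8, 0, 0, 0],
  [85, 0, 0, 6, 0, 0, 0],
  [85, 0, 0, 0, 0, 0, 0],
])

```text
time: 3.15
tool_pos: [471.5, -267.2, 117.6]
tcp_rot: [180.0, -0.0, 83.6]
ft_force: [-0.1, -0.5, -0.2]
finger_gap: 85.3
```

```bash
python3 -c "
from h import *
go(472,-266.5,116,83.7)"
```

```text
t 3.15 shift [0.7 0.4 1.6] turn [ 0.0002 -0.0004 -0.0012] pos [ 471.5 -267.2  117.6] rot [ 1.7999e+02 -3.0000e-02  8.3630e+01] F [-0.1 -0.5 -0.2] gap 85.3
```

Good. I'll close the gripper with the sag compensated.

Request:
servo_tool([
  [10, 0.5, 0, -0.4, 0, 0, 0],
  [10, 0, 0, -0.5, 0, 0, 0],
  [10, 0, 0, -0.5, 0, 0, 0],
  [10, 0, 0, -0.5, 0, 0, 0],
  [10, 0, 0, -0.5, 0, 0, 0],
  [10, 0, 0, -0.5, 0, 0, 0],
  [10, 0, 0, -0.5, 0, 0, 0],
  [10, 0, 0, -0.5, 0, 0, 0],
], force=60)

```text
time: 3.95
tool_pos: [472.4, -267.2, 123.3]
tcp_rot: [179.9, 0.0, 83.6]
ft_force: [-0.1, -0.3, -1.9]
finger_gap: 21.5
```

```bash
python3 -c "
from h import *
go(472,-266.5,116,83.7)"
```

```text
t 3.95 shift [ 0.7 -0.5  7.3] turn [ 0.0022  0.0007 -0.0014] pos [ 472.4 -267.2  123.3] rot [1.7988e+02 4.0000e-02 8.3620e+01] F [-0.1 -0.3 -1.9] gap 21.5
```

Request:
servo_tool([
  [10, 0, 0, 0, 0, 0, 0],
  [10, 0, 0, 0, 0, 0, 0],
  [10, 0, 0, 0, 0, 0, 0],
], force=100)

```text
time: 4.25
tool_pos: [472.2, -267.1, 123.1]
tcp_rot: [179.9, 0.0, 83.6]
ft_force: [0.7, 0.6, -1.7]
finger_gap: 20.9
```

Request:
servo_tool([
  [10, 0, 0, 1, 0, 0, 0],
  [10, 0, 0, 1, 0, 0, 0],
])

```text
time: 4.45
tool_pos: [472.3, -267.2, 121.6]
tcp_rot: [179.9, 0.0, 83.6]
ft_force: [-5.7, 3.1, 10.6]
finger_gap: 21.1
```

Request:
servo_tool([
  [10, 0, 0, 1, 0, 0, 0],
  [10, 0, 0, 1, 0, 0, 0],
])

```text
time: 4.65
tool_pos: [472.4, -267.2, 121.6]
tcp_rot: [179.9, 0.1, 83.6]
ft_force: [-4.6, 1.7, 6.9]
finger_gap: 20.5
```

Request:
servo_tool([
  [10, 0, 0, -6, 0, 0, 0],
  [10, 0, 0, -15, 0, 0, 0],
  [10, 0, 0, -25, 0, 0, 0],
  [10, 0, 0, -25, 0, 0, 0],
  [10, 0, 0, -25, 0, 0, 0],
  [10, 0, 0, -15, 0, 0, 0],
  [10, 0, 0, 0, 0, 0, 0],
], force=110)

```text
time: 5.35
tool_pos: [472.2, -267.1, 241.7]
tcp_rot: [179.8, 0.1, 83.6]
ft_force: [-0.3, 0.3, -1.9]
finger_gap: 20.8
```

Request:
servo_tool([
  [10, 20, -2, 0, 0, 0, 0],
  [10, 40, -2.5, 0, 0, 0, 0],
  [10, 40, -2.5, 0, 0, 0, 0],
  [10, 40, -2.5, 0, 0, 0, 0],
  [10, 40, -2.5, 0, 0, 0, 0],
  [10, 40, -2.5, 0, 0, 0, 0],
  [10, 40, -2.5, 0, 0, 0, 0],
  [10, 40, -2.5, 0, 0, 0, -0.08],
  [10, 40, -2.5, 0, 0, 0, -0.08],
  [10, 15, 0, 0, 0, 0, 0],
])

```text
time: 6.35
tool_pos: [482.7, 98.5, 237.3]
tcp_rot: [179.9, 0.2, 92.8]
ft_force: [0.4, 0.1, -1.5]
finger_gap: 20.5
```

Request:
servo_tool([
  [10, 0, 0, 0, 0, 0, 0],
])

```text
time: 6.45
tool_pos: [482.0, 100.6, 236.7]
tcp_rot: [179.9, 0.2, 92.9]
ft_force: [-0.6, 0.2, -1.5]
finger_gap: 20.9
```

```bash
python3 - <<'E'
from h import *
s=sense();im=snapshot("wrist");np.save("s2.npy",s,allow_pickle=True)
go(490,108,235,93.2,s)
cv2.imwrite("pics/w2_raw.png",im)
cv2.imwrite("pics/w2.png",cv2.resize(im,(800,600),interpolation=cv2.INTER_CUBIC))
E
```

```text
t 6.45 shift [7.  8.4 1.6] turn [ 0.0009  0.0027 -0.0044] pos [482.  100.6 236.7] rot [1.7995e+02 1.5000e-01 9.2950e+01] F [-0.6  0.2 -1.5] gap 20.9
```

View pics/w2.png

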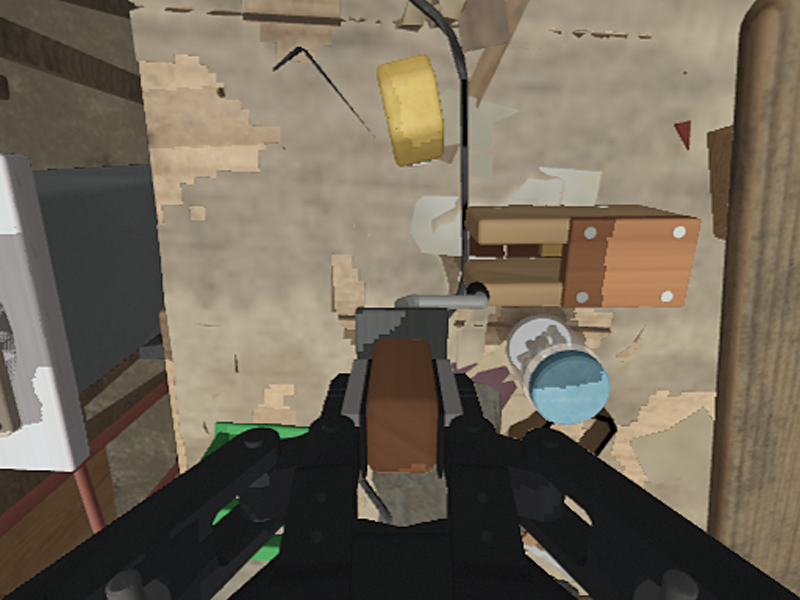

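The wrist view shows the crosspiece top between (570,219), (700,217), (686,307) and (563,306). The rod's foot is at (478,292), the tape at (410,110) and the jar at (560,370). Next I'll compare these with projections from my model.

```bash
python3 - <<'E'
from h import *
s=np.load("s2.npy",allow_pickle=True).item()
f=lambda u,v,z:ray("wrist",(u+.5)*.64-.5,(v+.5)*.64-.5,z,s).round(1)
for q in((570,219),(700,217),(686,307),(563,306)):print(f(*q,84))
a=np.radians(3.2);
def S(x,y,z):return [584+x*np.cos(a)-y*np.sin(a),109.8+x*np.sin(a)+y*np.cos(a),z]
for p in((12,32,84),(100,32,84),(100,-32,84),(12,-32,84),(-50,32,80),(-50,14,80),(-50,-14,80),(-50,-32,80)):print(p,((proj("wrist",S(*p),s)+.5)/.64-.5).round())
R=rot(s["tcp_rot"]);tip=s["tool_pos"]+R@[0,45,109.7];print("tip",tip,((proj("wrist",tip,s)+.5)/.64-.5).round(), ((proj("wrist",tip+[0,0,14],s)+.5)/.64-.5).round())
im=cv2.imread("pics/w2_raw.png");c=im[120:205,280:395];cv2.imwrite("pics/w2c.png",cv2.resize(c,None,fx=6.9,fy=6.9,interpolation=cv2.INTER_CUBIC))
E
```

```text
[592.9 141.6  84. ]
[679.7 147.4  84. ]
[686.7  83.5  84. ]
[598.6  79.7  84. ]
(12, 32, 84) [572. 218.]
(100, 32, 84) [704. 217.]
(100, -32, 84) [685. 307.]
(12, -32, 84) [562. 308.]
(-50, 32, 80) [479. 217.]
(-50, 14, 80) [477. 244.]
(-50, -14, 80) [475. 282.]
(-50, -32, 80) [474. 306.]
tip [527.0451547  102.65629494 126.99356271] [477. 289.] [481. 296.]
```

View pics/w2c.png

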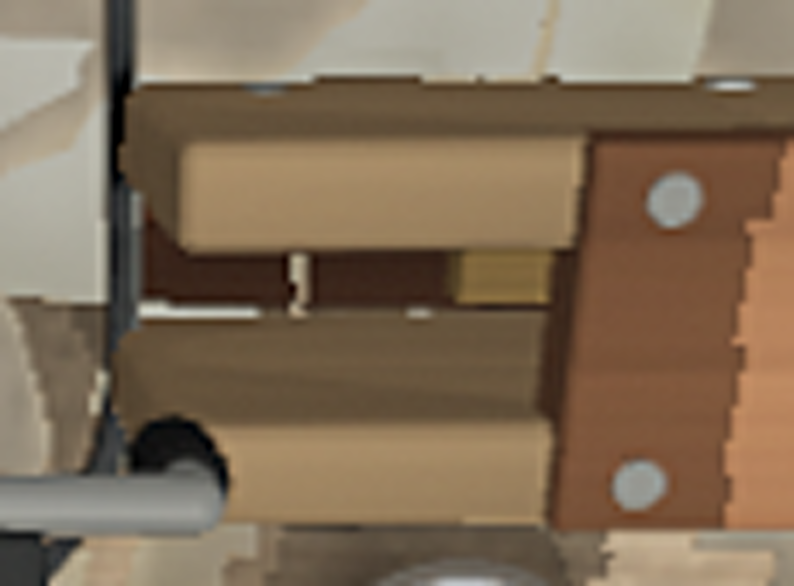

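```bash
cat >> h.py <<'E'
_a=np.radians(3.3)
def S(x,y=0,z=0):return np.array([584.1+x*np.cos(_a)-y*np.sin(_a),109.7+x*np.sin(_a)+y*np.cos(_a),z])
def ins(p):
    d=np.array(p)[:2]-S(0)[:2]; return np.array([d[0]*np.cos(_a)+d[1]*np.sin(_a),-d[0]*np.sin(_a)+d[1]*np.cos(_a)])
ZT=109.7
def tip(s=None):
    s=s or sense(); t=s["tool_pos"]+rot(s["tcp_rot"])@[0,45,ZT]; print("tip x_s,y_s,z",ins(t).round(1),t[2].round(1))
def gotip(x,z,y=0):
    s=sense(); tip(s); go(*(S(x-45,y,z+ZT)),93.3,s)
E
python3 - <<'E'
from h import *
s=np.load("s2.npy",allow_pickle=True).item()
for u,z in((452,8),(455,8),(462,18),(455,18)): print(u,z,ins(ray("wrist",280+u/6.9,120+275/6.9,z,s)))
gotip(-20,70)
E
```

```text
452 8 [16.85315986 -7.03145548]
455 8 [17.43958256 -7.03534726]
462 18 [15.55373238 -4.77337895]
455 18 [14.22224448 -4.76454256]
tip x_s,y_s,z [-57.4  -4.7] 126.9
t 6.5 shift [ 4.5 37.4 56.9] turn [ 0.0007  0.003  -0.0068] pos [482.   99.7 236.6] rot [1.7996e+02 1.7000e-01 9.2910e+01] F [-0.4 -0.4 -0.8] gap 20.5
```

Request:
servo_tool([
  [10, 2, 18, 0, 0, 0.003, -0.006],
  [10, 2, 18, 0, 0, 0, 0],
  [10, 0, 0, 15, 0, 0, 0],
  [10, 0, 0, 20, 0, 0, 0],
  [10, 0, 0, 15, 0, 0, 0],
  [10, 0, 0, 0, 0, 0, 0],
])

```text
time: 7.1
tool_pos: [516.8, 99.7, 181.0]
tcp_rot: [-179.8, 0.1, 92.9]
ft_force: [-0.3, -0.3, -2.2]
finger_gap: 21.1
```

```bash
python3 -c "
from h import *
gotip(-20,29)"
```

```text
tip x_s,y_s,z [-23.1  -6.6] 71.1
t 7.1 shift [ 6.2  2.8 42.2] turn [-0.0032  0.0023 -0.0064] pos [516.8  99.7 181. ] rot [-1.7982e+02  1.3000e-01  9.2940e+01] F [-0.3 -0.3 -2.2] gap 21.1
```

Request:
servo_tool([
  [10, 3.5, 1, 0, -0.003, 0.002, -0.006],
  [10, 3, 1, 0, 0, 0, 0],
  [10, 0, 0, 0, 0, 0, 0],
])

```text
time: 7.4
tool_pos: [517.9, 105.9, 181.2]
tcp_rot: [-180.0, 0.0, 93.2]
ft_force: [0.2, 1.0, -0.9]
finger_gap: 20.8
```

```bash
python3 -c "
from h import *
gotip(-20,29)"
```

```text
tip x_s,y_s,z [-21.4  -0.1] 71.5
t 7.4 shift [ 0.   1.3 42.5] turn [-0.0005  0.0002 -0.0013] pos [517.9 105.9 181.2] rot [-1.7997e+02  1.0000e-02  9.3230e+01] F [ 0.2  1.  -0.9] gap 20.8
```

Request:
servo_tool([
  [10, 0, 0, 14, 0, 0, 0],
  [10, 0, 0, 14, 0, 0, 0],
  [10, 0, 0, 12, 0, 0, 0],
  [10, 0, 0, 0, 0, 0, 0],
])

```text
time: 7.8
tool_pos: [518.6, 106.4, 139.0]
tcp_rot: [179.9, 0.0, 93.3]
ft_force: [0.4, 0.3, -1.3]
finger_gap: 20.5
```

```bash
python3 -c "
from h import *
gotip(48,29)"
```

```text
tip x_s,y_s,z [-20.4   0.4] 29.4
t 7.8 shift [-0.4 68.6  0.5] turn [ 0.0021  0.0001 -0.0004] pos [518.6 106.4 139. ] rot [1.7988e+02 1.0000e-02 9.3280e+01] F [ 0.4  0.3 -1.3] gap 20.5
```

Now I'll slide it in.

Request:
servo_tool([
  [10, 0, 12, 0, 0, 0, 0],
  [10, 0, 16, 0, 0, 0, 0],
  [10, 0, 16, 0, 0, 0, 0],
  [10, 0, 12, 0, 0, 0, 0],
  [10, 0, 0, 0, 0, 0, 0],
])

```text
time: 8.3
tool_pos: [574.7, 109.5, 136.2]
tcp_rot: [-179.9, 0.0, 93.3]
ft_force: [0.8, 0.1, -1.5]
finger_gap: 20.5
```

```bash
python3 -c "
from h import *
gotip(48,26)"
```

```text
tip x_s,y_s,z [35.3  0.3] 26.4
t 8.3 shift [-0.4 12.4  0.5] turn [-0.0024  0.0004 -0.0001] pos [574.7 109.5 136.2] rot [-1.7986e+02  2.0000e-02  9.3290e+01] F [ 0.8  0.1 -1.5] gap 20.5
```

Request:
servo_tool([
  [10, 0, 6.5, -0.5, 0, 0, 0],
  [10, 0, 5, -0.5, 0, 0, 0],
  [10, 0, 0, -0.3, 0, 0, 0],
])

```text
time: 8.6
tool_pos: [585.9, 110.2, 136.9]
tcp_rot: [-179.8, 0.0, 93.3]
ft_force: [0.7, -0.0, -1.4]
finger_gap: 20.5
```

Request:
servo_tool([
  [10, 0, 0, 0.7, 0, 0, 0],
  [10, 0, 0, 0.7, 0, 0, 0],
])

```text
time: 8.8
tool_pos: [585.7, 110.2, 135.7]
tcp_rot: [-179.8, 0.0, 93.3]
ft_force: [0.6, -0.2, -1.0]
finger_gap: 20.6
```

Request:
servo_tool([
  [10, 0, 0, 0.7, 0, 0, 0],
  [10, 0, 0, 0.7, 0, 0, 0],
])

```text
time: 9.0
tool_pos: [585.3, 110.3, 134.2]
tcp_rot: [-179.8, 0.0, 93.3]
ft_force: [-0.1, 0.6, -1.7]
finger_gap: 20.7
```

```bash
python3 -c "
from h import *
gotip(48,26)"
```

```text
tip x_s,y_s,z [45.8  0.4] 24.3
t 9.0 shift [-0.5  1.8 -1.5] turn [-0.0041  0.0004  0.0001] pos [585.3 110.3 134.2] rot [-1.7976e+02  3.0000e-02  9.3310e+01] F [-0.1  0.6 -1.7] gap 20.7
```

Request:
servo_tool([
  [10, 0, 0.8, 0.6, -0.004, 0, 0],
  [10, 0, 0.4, 0.6, 0, 0, 0],
])

```text
time: 9.2
tool_pos: [586.3, 110.3, 132.9]
tcp_rot: [180.0, 0.0, 93.3]
ft_force: [0.2, 0.0, -0.9]
finger_gap: 20.5
```

Request:
servo_tool([
  [10, 0, 0.2, 0.6, 0, 0, 0],
  [10, 0, 0.2, 0.6, 0, 0, 0],
])

```text
time: 9.4
tool_pos: [586.7, 110.4, 131.6]
tcp_rot: [180.0, 0.0, 93.3]
ft_force: [-0.2, 0.1, -2.0]
finger_gap: 20.7
```

Request:
servo_tool([
  [10, 0, 0.2, 0.6, 0, 0, 0],
])

```text
time: 9.5
tool_pos: [587.0, 110.3, 130.9]
tcp_rot: [180.0, 0.0, 93.3]
ft_force: [0.0, -0.3, -1.1]
finger_gap: 20.7
```

Request:
servo_tool([
  [10, 0, 0.2, 0.6, 0, 0, 0],
])

```text
time: 9.6
tool_pos: [587.2, 110.4, 130.3]
tcp_rot: [180.0, 0.0, 93.3]
ft_force: [1.1, 1.1, -1.9]
finger_gap: 20.5
```

Request:
servo_tool([
  [10, 0, 0, 0.5, 0, 0, 0],
])

```text
time: 9.7
tool_pos: [587.2, 110.4, 129.7]
tcp_rot: [180.0, 0.0, 93.3]
ft_force: [-0.5, 0.4, -1.1]
finger_gap: 20.6
```

Request:
servo_tool([
  [10, 0, 0, 0.5, 0, 0, 0],
])

```text
time: 9.8
tool_pos: [587.3, 110.4, 129.2]
tcp_rot: [180.0, 0.0, 93.3]
ft_force: [-1.6, 0.3, 3.4]
finger_gap: 21.0
```

Request:
servo_tool([
  [10, 0, 0, 0.5, 0, 0, 0],
])

```text
time: 9.9
tool_pos: [587.3, 110.4, 129.2]
tcp_rot: [180.0, 0.0, 93.3]
ft_force: [-3.2, -0.5, 4.3]
finger_gap: 20.6
```

Request:
servo_tool([
  [10, 0, 0, 0.5, 0, 0, 0],
])

```text
time: 10.0
tool_pos: [587.3, 110.4, 129.2]
tcp_rot: [180.0, 0.0, 93.3]
ft_force: [-2.6, -0.6, 3.1]
finger_gap: 20.8
```

Request:
servo_tool([
  [10, 0, -1, 0.5, 0, 0, 0],
  [10, 0, -2, 0.5, 0, 0, 0],
])

```text
time: 10.2
tool_pos: [585.5, 110.3, 129.0]
tcp_rot: [179.8, 0.0, 93.3]
ft_force: [1.0, 0.6, 0.1]
finger_gap: 20.6
```

Request:
servo_tool([
  [10, 0, -2, 0.5, 0, 0, 0],
  [10, 0, -2, 0.5, 0, 0, 0],
])

```text
time: 10.4
tool_pos: [582.6, 110.1, 128.7]
tcp_rot: [179.6, 0.0, 93.3]
ft_force: [1.9, 0.8, 1.3]
finger_gap: 20.9
```

Request:
servo_tool([
  [10, 0, -2, 0.5, 0, 0, 0],
  [10, 0, -2, 0.5, 0, 0, 0],
])

```text
time: 10.6
tool_pos: [579.3, 110.0, 128.4]
tcp_rot: [179.4, 0.0, 93.3]
ft_force: [1.8, -0.2, 2.9]
finger_gap: 20.8
```

```bash
python3 -c "
from h import *
gotip(48,26)"
```

```text
tip x_s,y_s,z [41.3  0.5] 19.2
t 10.6 shift [-0.6  7.9 -7.2] turn [0.0097 0.0002 0.    ] pos [579.3 110.  128.4] rot [1.7945e+02 1.0000e-02 9.3300e+01] F [ 1.8 -0.2  2.9] gap 20.8
```

Request:
servo_tool([
  [10, 0, -2, 0.5, 0.003, 0, 0],
  [10, 0, -2, 0.5, 0.003, 0, 0],
  [10, 0, -2, 0.5, 0.003, 0, 0],
])

```text
time: 10.9
tool_pos: [574.4, 109.7, 128.4]
tcp_rot: [179.8, 0.0, 93.3]
ft_force: [2.7, 0.1, 5.1]
finger_gap: 20.9
```

Request:
servo_tool([
  [10, 0, -2, 0.5, 0.003, 0, 0],
  [10, 0, -2, 0.5, 0.003, 0, 0],
  [10, 0, -2, 0.5, 0.003, 0, 0],
])

```text
time: 11.2
tool_pos: [569.6, 109.5, 128.5]
tcp_rot: [-179.9, -0.0, 93.3]
ft_force: [3.2, 0.3, 6.0]
finger_gap: 20.4
```

```bash
python3 - <<'E'
from h import *
gotip(48,26)
s=sense();im=snapshot("wrist");np.save("s3.npy",s,allow_pickle=True)
cv2.imwrite("pics/w3_raw.png",im)
c=im[60:320,150:450];cv2.imwrite("pics/w3.png",cv2.resize(c,None,fx=2.3,fy=2.3,interpolation=cv2.INTER_CUBIC))
E
```

```text
tip x_s,y_s,z [30.4  0.6] 18.8
t 11.2 shift [-0.6 17.4 -7.2] turn [-0.0013 -0.0001 -0.0001] pos [569.6 109.5 128.5] rot [-179.93   -0.     93.3 ] F [3.2 0.3 6. ] gap 20.4
```

View pics/w3.png

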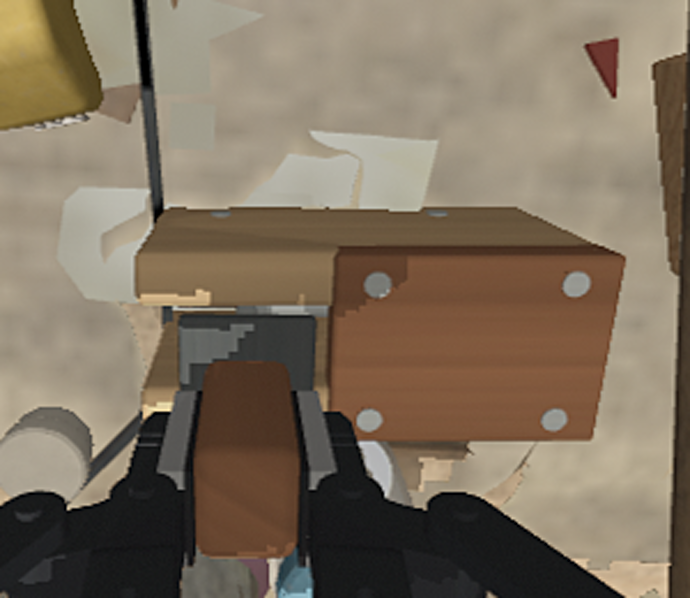

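Request:
servo_tool([
  [10, -0.2, -2, 0.4, 0.002, 0, 0],
  [10, -0.2, -2, 0.4, 0.002, 0, 0],
  [10, 0, -2, 0.4, 0.002, 0, 0],
])

```text
time: 11.55
tool_pos: [564.4, 108.8, 128.6]
tcp_rot: [-179.7, -0.0, 93.3]
ft_force: [4.0, -0.0, 5.8]
finger_gap: 20.8
```

Request:
servo_tool([
  [10, 0, -2, 0.4, 0.002, 0, 0],
  [10, 0, -2, 0.4, 0.002, 0, 0],
  [10, 0, -2, 0.4, 0.002, 0, 0],
])

```text
time: 11.85
tool_pos: [558.9, 108.5, 128.5]
tcp_rot: [-179.5, -0.0, 93.3]
ft_force: [2.7, 1.0, 4.9]
finger_gap: 21.1
```

Request:
servo_tool([
  [10, 0, -2, 0.4, 0.002, 0, 0],
  [10, 0, -2, 0.4, 0.002, 0, 0],
  [10, 0, -2, 0.4, 0.002, 0, 0],
])

```text
time: 12.15
tool_pos: [553.1, 108.2, 128.2]
tcp_rot: [-179.2, -0.0, 93.3]
ft_force: [2.2, 0.2, 5.5]
finger_gap: 20.6
```

```bash
python3 - <<'E'
from h import *
gotip(48,26)
im=snapshot("top");cv2.imwrite("pics/t3_raw.png",im)
c=im[125:225,160:290];cv2.imwrite("pics/t3.png",cv2.resize(c,None,fx=6,fy=6,interpolation=cv2.INTER_CUBIC))
E
```

```text
tip x_s,y_s,z [12.4  0.4] 17.9
t 12.15 shift [-0.3 33.9 -7.9] turn [-0.0139 -0.0005 -0.    ] pos [553.1 108.2 128.2] rot [-1.792e+02 -3.000e-02  9.330e+01] F [2.2 0.2 5.5] gap 20.6
```

View pics/t3.png

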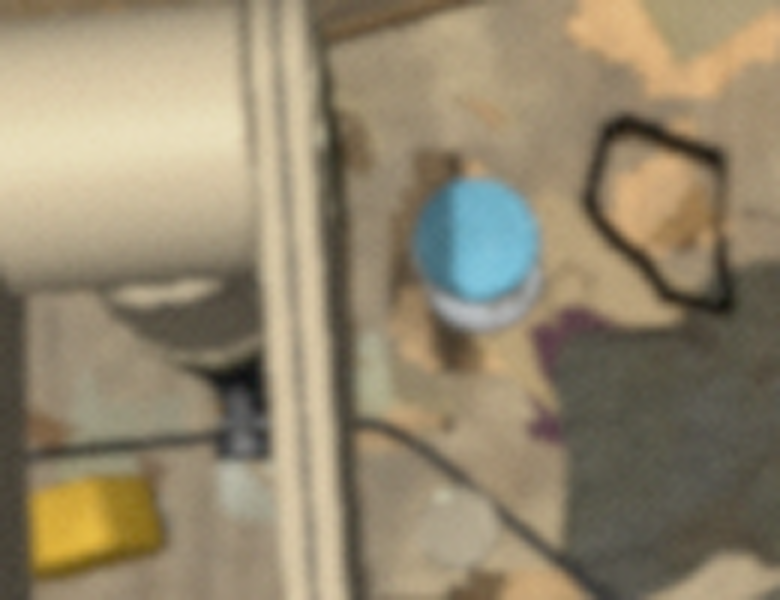

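Request:
servo_tool([
  [10, 0, -2, 0.5, -0.002, 0, 0],
  [10, 0, -2, 0.5, -0.002, 0, 0],
  [10, 0, -2, 0.5, -0.002, 0, 0],
])

```text
time: 12.5
tool_pos: [547.1, 107.9, 127.5]
tcp_rot: [-179.6, -0.0, 93.3]
ft_force: [2.1, 1.3, 5.5]
finger_gap: 21.0
```

Request:
servo_tool([
  [10, 0, -2, 0.5, 0, 0, 0],
  [10, 0, -2, 0.5, 0, 0, 0],
  [10, 0, -2, 0.5, 0, 0, 0],
])

```text
time: 12.8
tool_pos: [541.4, 107.6, 127.0]
tcp_rot: [-179.7, -0.0, 93.3]
ft_force: [2.7, -0.0, 5.5]
finger_gap: 20.7
```

```bash
python3 - <<'E'
from h import *
gotip(48,26)
E
```

```text
tip x_s,y_s,z [1.7 0.4] 17.1
t 12.8 shift [-0.3 45.7 -8.9] turn [-0.0046 -0.0006 -0.0001] pos [541.4 107.6 127. ] rot [-1.7973e+02 -4.0000e-02  9.3300e+01] F [ 2.7 -0.   5.5] gap 20.7
```

Request:
servo_tool([
  [10, 0, -2.5, 0.6, -0.001, 0, 0],
  [10, 0, -3, 0.6, -0.001, 0, 0],
  [10, 0, -3, 0.6, 0, 0, 0],
  [10, 0, -3, 0.6, 0, 0, 0],
])

```text
time: 13.2
tool_pos: [530.4, 107.0, 125.9]
tcp_rot: [180.0, -0.0, 93.3]
ft_force: [2.6, 0.5, 6.6]
finger_gap: 20.7
```

Request:
servo_tool([
  [10, 0, -3, 0.6, 0, 0, 0],
  [10, 0, -3, 0.6, 0, 0, 0],
  [10, 0, -3, 0.6, 0, 0, 0],
  [10, 0, -3, 0.6, 0, 0, 0],
])

```text
time: 13.6
tool_pos: [518.9, 106.3, 124.9]
tcp_rot: [179.8, -0.1, 93.3]
ft_force: [2.7, 0.6, 5.6]
finger_gap: 20.9
```

```bash
python3 - <<'E'
from h import *
gotip(48,26)
E
```

```text
tip x_s,y_s,z [-19.9   0.5] 15.4
t 13.6 shift [ -0.3  68.4 -10.5] turn [ 0.0036 -0.0009 -0.0001] pos [518.9 106.3 124.9] rot [ 1.7979e+02 -5.0000e-02  9.3290e+01] F [2.7 0.6 5.6] gap 20.9
```

Request:
servo_tool([
  [10, 0, -3, 0.6, 0, 0, 0],
  [10, 0, -3, 0.6, 0, 0, 0],
  [10, 0, -3, 0.6, 0.001, 0, 0],
  [10, 0, -3, 0.6, 0.001, 0, 0],
  [10, 0, -3, 0.6, 0.001, 0, 0],
])

```text
time: 14.1
tool_pos: [504.7, 105.5, 123.7]
tcp_rot: [179.7, -0.1, 93.3]
ft_force: [3.0, -0.5, 6.1]
finger_gap: 20.8
```

Request:
servo_tool([
  [10, 0, -3, 0.6, 0.001, 0, 0],
  [10, 0, -3, 0.6, 0, 0, 0],
  [10, 0, -3, 0.6, 0, 0, 0],
  [10, 0, -3, 0.6, 0, 0, 0],
  [10, 0, -3, 0.6, 0, 0, 0],
])

```text
time: 14.6
tool_pos: [490.5, 104.7, 122.5]
tcp_rot: [179.5, -0.1, 93.3]
ft_force: [2.0, -0.6, 5.6]
finger_gap: 21.0
```

```bash
python3 - <<'E'
from h import *
gotip(48,26)
E
```

```text
tip x_s,y_s,z [-47.8   0.5] 13.2
t 14.6 shift [ -0.4  96.8 -12.4] turn [ 0.0085 -0.0011 -0.0001] pos [490.5 104.7 122.5] rot [ 1.7951e+02 -7.0000e-02  9.3290e+01] F [ 2.  -0.6  5.6] gap 21.0
```

Request:
servo_tool([
  [10, 0, -3, 0.6, 0.002, 0, 0],
  [10, 0, -3, 0.6, 0.002, 0, 0],
  [10, 0, -3, 0.6, 0.001, 0, 0],
  [10, 0, -3, 0.6, 0.001, 0, 0],
])

```text
time: 15.0
tool_pos: [479.3, 104.1, 121.6]
tcp_rot: [179.6, -0.1, 93.3]
ft_force: [2.1, -0.4, 5.7]
finger_gap: 20.8
```

Request:
servo_tool([
  [10, 0, -3, 0.6, 0.001, 0, 0],
  [10, 0, -3, 0.6, 0.001, 0, 0],
  [10, 0, -3, 0.6, 0, 0, 0],
  [10, 0, -3, 0.6, 0, 0, 0],
])

```text
time: 15.4
tool_pos: [468.8, 103.5, 121.0]
tcp_rot: [179.4, -0.1, 93.3]
ft_force: [3.4, 0.9, 5.3]
finger_gap: 21.2
```

```bash
python3 - <<'E'
from h import *
gotip(48,26)
E
```

```text
tip x_s,y_s,z [-69.5   0.6] 11.7
t 15.4 shift [ -0.4 118.7 -13.5] turn [ 0.0096 -0.0013 -0.0001] pos [468.8 103.5 121. ] rot [ 1.7945e+02 -8.0000e-02  9.3290e+01] F [3.4 0.9 5.3] gap 21.2
```

Request:
servo_tool([
  [10, 0, -3, 0.6, 0.002, 0, 0],
  [10, 0, -3, 0.6, 0.002, 0, 0],
  [10, 0, -3, 0.6, 0.001, 0, 0],
  [10, 0, -3, 0.6, 0.001, 0, 0],
  [10, 0, -3, 0.6, 0.001, 0, 0],
])

```text
time: 15.9
tool_pos: [456.1, 102.7, 120.5]
tcp_rot: [179.4, -0.1, 93.3]
ft_force: [3.8, -0.4, 4.8]
finger_gap: 20.6
```

Request:
servo_tool([
  [10, 0, -3, 0.6, 0.001, 0, 0],
  [10, 0, -3, 0.6, 0.001, 0, 0],
  [10, 0, -3, 0.6, 0, 0, 0],
  [10, 0, -3, 0.6, 0, 0, 0],
  [10, 0, -3, 0.6, 0, 0, 0],
])

```text
time: 16.4
tool_pos: [443.3, 102.1, 119.7]
tcp_rot: [179.1, -0.1, 93.3]
ft_force: [2.2, 0.0, -0.1]
finger_gap: 20.9
```

```bash
python3 - <<'E'
from h import *
gotip(48,26)
E
```

```text
tip x_s,y_s,z [-94.2   0.7] 10.8
t 16.4 shift [ -0.4 144.2 -13.6] turn [ 0.0161 -0.0018 -0.0003] pos [443.3 102.1 119.7] rot [ 1.7908e+02 -1.0000e-01  9.3290e+01] F [ 2.2  0.  -0.1] gap 20.9
```

Request:
servo_tool([
  [10, 0, -1.5, 0.7, 0.002, 0, 0],
  [10, 0, -3, 0.7, 0.002, 0, 0],
  [10, 0, -3, 0.7, 0.002, 0, 0],
  [10, 0, -3, 0.6, 0.002, 0, 0],
  [10, 0, -3, 0.6, 0.002, 0, 0],
])

```text
time: 16.9
tool_pos: [432.7, 101.6, 118.8]
tcp_rot: [179.2, -0.1, 93.3]
ft_force: [4.0, 0.6, 6.0]
finger_gap: 20.5
```

Request:
servo_tool([
  [10, 0, 0, -2, 0, 0, 0],
  [10, 0, 0, -10, 0, 0, 0],
  [10, 0, 0, -20, 0, 0, 0],
  [10, 0, 0, -20, 0, 0, 0],
  [10, 0, 0, 0, 0, 0, 0],
])

```text
time: 17.4
tool_pos: [424.3, 100.7, 167.3]
tcp_rot: [-179.7, -0.1, 93.3]
ft_force: [0.5, 0.0, -1.3]
finger_gap: 20.8
```

```bash
python3 - <<'E'
from h import *
s=sense();im=snapshot("wrist");np.save("s4.npy",s,allow_pickle=True)
gotip(48,26)
cv2.imwrite("pics/w4_raw.png",im)
cv2.imwrite("pics/w4.png",cv2.resize(im,(800,600),interpolation=cv2.INTER_CUBIC))
E
```

```text
tip x_s,y_s,z [-116.5    0.3] 55.6
t 17.45 shift [ -0.2 163.9  28.8] turn [-0.0069 -0.0012 -0.0001] pos [423.6 100.6 165.6] rot [-1.796e+02 -7.000e-02  9.329e+01] F [-0.2  0.7 -2.8] gap 21.0
```

View pics/w4.png

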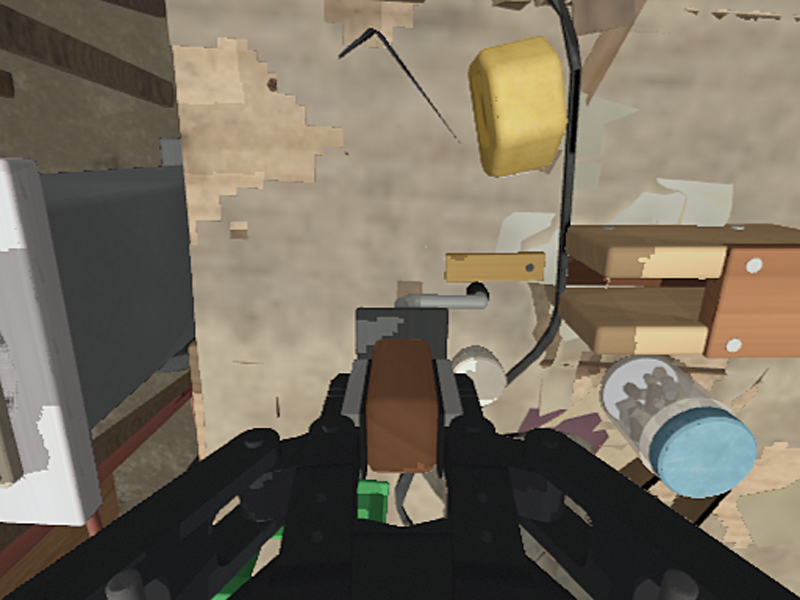

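The bar is out and flat, spanning (446,254) to (545,280) just ahead of the mouth, and the bystanders look untouched. I'll compute its position.

```bash
python3 - <<'E'
from h import *
s=np.load("s4.npy",allow_pickle=True).item()
for q in((446,254),(544,252),(545,268),(446,270),(545,280),(446,282)):print(q,ins(ray("wrist",(q[0]+.5)*.64-.5,(q[1]+.5)*.64-.5,10,s)).round(1))
go(424,95,240,93.3)
go(440,-267,240,83.7)
E
```

```text
(446, 254) [-130.2   11. ]
(544, 252) [-61.9  12.5]
(545, 268) [-60.1   1. ]
(446, 270) [-129.8   -0.5]
(545, 280) [-59.2  -7.8]
(446, 282) [-129.5   -9.4]
t 17.45 shift [ -5.5  -0.5 -74.4] turn [-0.0069 -0.0012 -0.0001] pos [423.6 100.6 165.6] rot [-1.796e+02 -7.000e-02  9.329e+01] F [-0.2  0.7 -2.8] gap 21.0
t 17.45 shift [-367.8   -5.3  -74.8] turn [-0.007  -0.0006  0.1674] pos [423.6 100.6 165.6] rot [-1.796e+02 -7.000e-02  9.329e+01] F [-0.2  0.7 -2.8] gap 21.0
```

Request:
servo_tool([
  [10, 0, 0, -20, -0.007, 0, 0],
  [10, 0, 0, -25, 0, 0, 0],
  [10, 0, 0, -20, 0, 0, 0],
  [10, 0, 0, -5, 0, 0, 0],
])

```text
time: 17.85
tool_pos: [418.6, 100.0, 229.3]
tcp_rot: [-179.1, -0.0, 93.3]
ft_force: [0.7, 0.0, -1.0]
finger_gap: 20.8
```

Request:
servo_tool([
  [10, -20, 3, -0.5, 0, 0, 0],
  [10, -40, 3, -0.5, 0, 0, 0],
  [10, -40, 3, -0.5, 0, 0, 0],
  [10, -40, 3, -0.5, 0, 0, 0],
  [10, -40, 3, -0.5, 0, 0, 0],
  [10, -40, 3, -0.5, 0, 0, 0],
  [10, -40, 3, -0.5, 0, 0, 0],
  [10, -40, 3, -0.5, 0, 0, 0],
  [10, -40, 0, -0.5, 0, 0, 0.05],
  [10, -10, 0, -0.5, 0, 0, 0.05],
])

```text
time: 18.85
tool_pos: [456.1, -255.1, 211.9]
tcp_rot: [-177.7, -0.7, 87.8]
ft_force: [0.3, 7.1, 2.4]
finger_gap: 20.5
```

Request:
servo_tool([
  [10, 0, 0, 0, 0, 0, 0.06],
  [10, 0, 0, 0, 0, 0, 0],
])

```text
time: 19.05
tool_pos: [454.9, -254.6, 207.6]
tcp_rot: [-177.4, -0.9, 84.0]
ft_force: [1.3, 2.8, 1.4]
finger_gap: 20.9
```

```bash
python3 - <<'E'
from h import *
go(472.3,-267.2,230,83.6)
E
```

```text
t 19.05 shift [-10.4  17.6 -23.4] turn [-0.0455 -0.0162  0.0079] pos [ 454.9 -254.6  207.6] rot [-177.4    -0.94   84.03] F [1.3 2.8 1.4] gap 20.9
```

Request:
servo_tool([
  [10, 3, 0, -10, 0, 0, 0],
  [10, 0, 0, -15, 0, 0, 0],
  [10, 0, 0, -15, -0.02, -0.008, 0],
  [10, 0, 0, -10, -0.02, -0.008, 0],
  [10, 0, 0, 0, -0.005, 0, 0],
])

```text
time: 19.55
tool_pos: [456.2, -251.6, 258.6]
tcp_rot: [-179.9, 0.0, 84.2]
ft_force: [0.7, -0.7, -0.6]
finger_gap: 20.5
```

```bash
python3 - <<'E'
from h import *
go(472.3,-267.2,245,83.6)
E
```

```text
t 19.55 shift [-13.9  17.7  13.6] turn [-0.0019  0.0001  0.0107] pos [ 456.2 -251.6  258.6] rot [-179.89    0.     84.21] F [ 0.7 -0.7 -0.6] gap 20.5
```

Request:
servo_tool([
  [10, -6, 9, 3, 0, 0, 0.01],
  [10, -6, 8, 3, 0, 0, 0],
  [10, 0, 0, 0, 0, 0, 0],
])

```text
time: 19.85
tool_pos: [473.1, -266.6, 253.3]
tcp_rot: [179.9, 0.1, 83.6]
ft_force: [0.0, 0.2, -2.5]
finger_gap: 21.1
```

```bash
python3 - <<'E'
from h import *
s=sense();im=snapshot("wrist");np.save("s5.npy",s,allow_pickle=True)
go(472.3,-267.2,121.6,83.6,s)
cv2.imwrite("pics/w5.png",cv2.resize(im,(800,600),interpolation=cv2.INTER_CUBIC))
R=rot(s["tcp_rot"])
f=lambda X:((proj("wrist",X,s)+.5)/.64-.5).round()
for l in([0,0,109.7],[0,45,109.7],[0,45,95.7],[0,45,89.7-4],[-23,18,17.7-5],[23,18,12.7],[23,-18,12.7]): print(l,f(s["tool_pos"]+R@l))
E
```

```text
t 19.85 shift [ -0.4  -0.9 131.7] turn [0.0013 0.002  0.0001] pos [ 473.1 -266.6  253.3] rot [1.7993e+02 1.1000e-01 8.3610e+01] F [ 0.   0.2 -2.5] gap 21.1
[0, 0, 109.7] [402. 289.]
[0, 45, 109.7] [476. 289.]
[0, 45, 95.7] [480. 296.]
[0, 45, 85.7] [483. 302.]
[-23, 18, 12.7] [446. 414.]
[23, 18, 12.7] [450. 308.]
[23, -18, 12.7] [354. 308.]
```

View pics/w5.png

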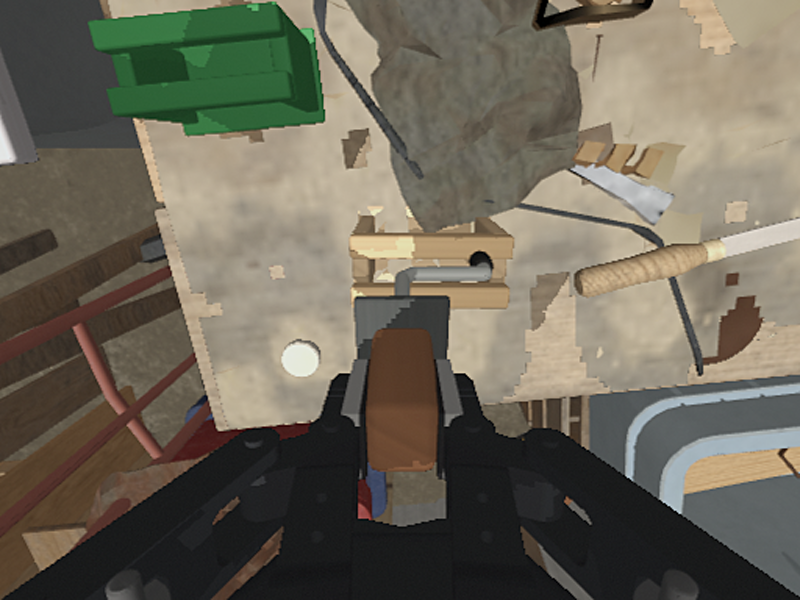

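The foot now shows at (481,260) instead of (478,292), and the flange edge at v=297 instead of 308. The rod tipped in the grip when the foot brushed the holder, so I'll estimate the tilt and lean the tool to cancel it.

```bash
python3 - <<'E'
from h import *
s=np.load("s5.npy",allow_pickle=True).item();R=rot(s["tcp_rot"])
f=lambda l:((proj("wrist",s["tool_pos"]+R@np.array(l),s)+.5)/.64-.5)
def P(l,th,dx=0,piv=-18.7):
    q=np.array(l,float)-[0,0,piv]; q=Ro.from_rotvec([0,th,0]).apply(q)+[dx,0,piv]; return f(q)
for th in (0,.08,.1,.12,.14,.16,.18): print(th,*[P(l,th).round(0) for l in([0,45,103],[23,18,14.7],[23,-18,14.7],[13,0,-34.9],[-13,0,-34.9],[0,0,85])])
E
```

```text
0 [478. 292.] [449. 307.] [355. 307.] [402. 400.] [402. 475.] [402. 302.]
0.08 [479. 277.] [450. 302.] [354. 302.] [402. 406.] [402. 476.] [402. 288.]
0.1 [480. 273.] [450. 301.] [354. 301.] [402. 407.] [402. 476.] [402. 285.]
0.12 [480. 269.] [450. 300.] [354. 300.] [402. 409.] [402. 476.] [402. 281.]
0.14 [480. 265.] [450. 299.] [353. 299.] [402. 411.] [402. 477.] [402. 278.]
0.16 [481. 261.] [451. 298.] [353. 298.] [402. 412.] [402. 477.] [402. 274.]
0.18 [481. 257.] [451. 297.] [353. 297.] [402. 414.] [402. 477.] [402. 271.]
```

Request:
servo_tool([
  [10, 0, 0, 0, 0, -0.055, 0],
  [10, 0, 0, 0, 0, -0.055, 0],
  [10, 0, 0, 0, 0, -0.055, 0],
  [10, 0, 0, 0, 0, 0, 0],
])

```text
time: 20.3
tool_pos: [471.7, -266.8, 250.0]
tcp_rot: [-179.7, 9.7, 83.6]
ft_force: [0.4, 0.5, -1.2]
finger_gap: 20.7
```

```bash
cat >> h.py <<'E'
TH=.167
def goseat(gz,th=TH):
    s=sense(); Rd=rot([180,0,83.6])@Ro.from_rotvec([0,-th,0]).as_matrix(); Rt=rot(s["tcp_rot"])
    G=np.array([472.3,-267.2,gz]); g=s["tool_pos"]-18.7*Rt[:,2]
    print("t",s["time"],"shift",(Rt.T@(G-g)).round(1),"turn",Ro.from_matrix(Rt.T@Rd).as_rotvec().round(4),"grasp pt",g.round(1),"F",s["ft_force"].round(1),"M",s["wrist_torque"].round(2))
    print("tool-axis shift for 10mm world down",(Rt.T@[0,0,-10]).round(2)); return s
E
python3 -c "
from h import *
goseat(250)"
```

```text
t 20.3 shift [-0.4  0.7 18.8] turn [-0.0051  0.0022 -0.0008] grasp pt [ 472.1 -263.6  268.5] F [ 0.4  0.5 -1.2] M [ 0.12 -0.01 -0.02]
tool-axis shift for 10mm world down [1.68 0.05 9.86]
```

Request:
servo_tool([
  [10, -1, 0.4, 7, -0.005, 0.002, 0],
  [10, 0, 0.3, 6, 0, 0, 0],
  [10, 0, 0, 0, 0, 0, 0],
])

```text
time: 20.6
tool_pos: [471.7, -269.9, 235.2]
tcp_rot: [-179.9, 9.3, 83.6]
ft_force: [-0.7, 1.3, -2.7]
finger_gap: 20.7
```

```bash
python3 - <<'E'
from h import *
s=goseat(250)
im=snapshot("wrist")
u0,v0,k=200,120,4.8
c=cv2.resize(im[v0:v0+120,u0:u0+160],None,fx=k,fy=k,interpolation=cv2.INTER_CUBIC)
# predicted: upright rod at present grasp point, and holder seat geometry
R=rot(s["tcp_rot"]);g=s["tool_pos"]-18.7*R[:,2]
a=np.radians(-6.4);ex=np.array([np.cos(a),np.sin(a),0]);ey=np.array([-np.sin(a),np.cos(a),0]);ez=np.array([0,0,1])
def dot(X,col):
    p=proj("wrist",X,s);q=((p-[u0,v0]+.5)*k-.5).astype(int);cv2.circle(c,tuple(int(i) for i in q),3,col,-1)
h=g-[0,0,7.3]  # hook_grip
for X in(h+45*ex-121*ez,h+45*ex-107*ez,h+18*ex+23*ey-24*ez,h-18*ex+23*ey-24*ez,h-101*ez):dot(X,(0,0,255))
seat=np.array([472.3,-267.2,104])
for x in(-24,0,64):
    for y in(-10,10):dot(seat+x*ex+y*ey,(255,0,0))
cv2.imwrite("pics/w6.png",c)
E
```

```text
t 20.6 shift [0.3 0.3 3.6] turn [-0.0014 -0.0042 -0.0002] grasp pt [ 472.  -266.9  253.6] F [-0.7  1.3 -2.7] M [0.16 0.01 0.  ]
tool-axis shift for 10mm world down [1.62 0.01 9.87]
```

View pics/w6.png

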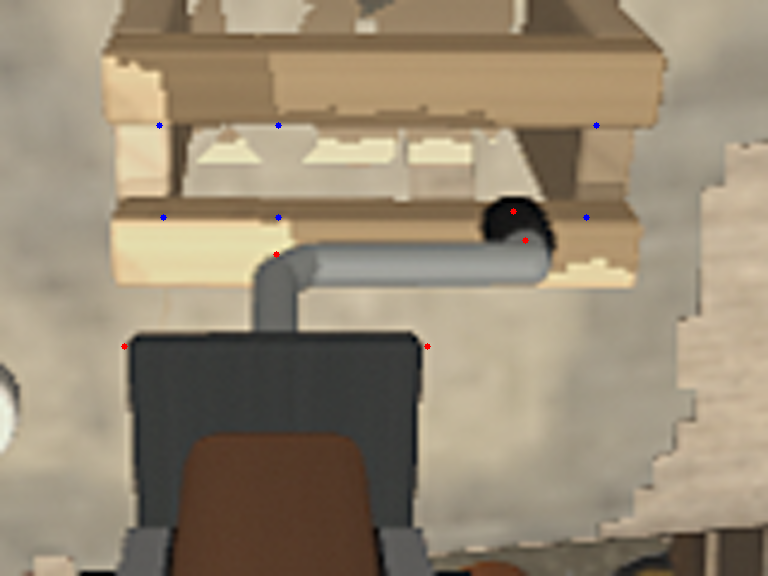

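The rod is upright and its toe lines up with the slot. The projected slot edges (blue dots) match the rails at v=125 and v=217. Now I'll descend in stages.

Request:
servo_tool([
  [10, 1.5, 0.2, 8, -0.001, -0.004, 0],
  [10, 0.5, 0, 3, 0, 0, 0],
  [10, 0, 0, 0, 0, 0, 0],
])

```text
time: 20.95
tool_pos: [471.6, -270.7, 223.3]
tcp_rot: [-180.0, 9.6, 83.5]
ft_force: [0.3, 0.4, -2.1]
finger_gap: 20.9
```

```bash
python3 -c "
from h import *
goseat(220)"
```

```text
t 20.95 shift [ 4.1  0.3 21.4] turn [-0.0005 -0.0003 -0.002 ] grasp pt [ 472.  -267.6  241.8] F [ 0.3  0.4 -2.1] M [ 0.1  -0.01  0.01]
tool-axis shift for 10mm world down [1.66 0.   9.86]
```

Request:
servo_tool([
  [10, 1.4, 0.3, 6.9, 0, 0, -0.002],
  [10, 1.2, 0, 6.9, 0, 0, 0],
  [10, 1.2, 0, 6.9, 0, 0, 0],
  [10, 0, 0, 0, 0, 0, 0],
])

```text
time: 21.35
tool_pos: [471.9, -270.3, 200.3]
tcp_rot: [-180.0, 9.5, 83.6]
ft_force: [-0.8, 0.2, -2.0]
finger_gap: 20.7
```

```bash
python3 -c "
from h import *
goseat(190)"
```

```text
t 21.35 shift [ 4.7  0.  28.3] turn [-0.0006 -0.0006  0.0003] grasp pt [ 472.3 -267.2  218.7] F [-0.8  0.2 -2. ] M [ 0.11 -0.04 -0.07]
tool-axis shift for 10mm world down [1.66 0.01 9.86]
```

Request:
servo_tool([
  [10, 1.7, 0, 9.9, 0, 0, 0],
  [10, 1.7, 0, 9.9, 0, 0, 0],
  [10, 1.7, 0, 9.9, 0, 0, 0],
  [10, 0, 0, 0, 0, 0, 0],
])

```text
time: 21.75
tool_pos: [471.7, -269.9, 167.0]
tcp_rot: [-179.9, 9.5, 83.6]
ft_force: [0.2, 0.4, -1.4]
finger_gap: 20.9
```

Request:
servo_tool([
  [10, 1.7, 0, 9.9, 0, 0, 0],
  [10, 1.7, 0, 9.9, 0, 0, 0],
  [10, 1.2, 0, 6.9, 0, 0, 0],
  [10, 0, 0, 0, 0, 0, 0],
])

```text
time: 22.15
tool_pos: [471.5, -269.7, 137.1]
tcp_rot: [-179.9, 9.5, 83.6]
ft_force: [0.1, 1.0, -1.8]
finger_gap: 20.6
```

```bash
python3 -c "
from h import *
goseat(140.3)"
```

```text
t 22.15 shift [ 2.   0.5 15.2] turn [-0.0016 -0.0011  0.0007] grasp pt [ 471.9 -266.6  155.6] F [ 0.1  1.  -1.8] M [ 0.11 -0.02  0.03]
tool-axis shift for 10mm world down [1.65 0.02 9.86]
```

Request:
servo_tool([
  [10, 0.7, 0.2, 6, 0, 0, 0],
  [10, 0.5, 0.2, 5, 0, 0, 0],
  [10, 0, 0, 0, 0, 0, 0],
])

```text
time: 22.45
tool_pos: [472.1, -270.5, 125.5]
tcp_rot: [-179.9, 9.5, 83.6]
ft_force: [-0.1, -1.4, -1.4]
finger_gap: 20.8
```

Request:
servo_tool([
  [10, 0.2, 0, 1, 0, 0, 0],
  [10, 0.2, 0, 1, 0, 0, 0],
])

```text
time: 22.65
tool_pos: [472.4, -270.7, 123.7]
tcp_rot: [-180.0, 9.5, 83.6]
ft_force: [0.2, 0.0, -1.4]
finger_gap: 20.7
```

```bash
python3 -c "
from h import *
goseat(140.3)"
```

```text
t 22.65 shift [ 0.7 -0.5  1.8] turn [-0.0005 -0.0005  0.0004] grasp pt [ 472.8 -267.6  142.2] F [ 0.2  0.  -1.4] M [ 0.11 -0.01  0.05]
tool-axis shift for 10mm world down [1.66 0.01 9.86]
```

Request:
servo_tool([
  [10, 0.4, -0.3, 1, 0, 0, 0],
  [10, 0.2, 0, 1, 0, 0, 0],
])

```text
time: 22.85
tool_pos: [472.4, -270.6, 122.4]
tcp_rot: [180.0, 9.6, 83.6]
ft_force: [-4.5, 2.4, 8.1]
finger_gap: 20.6
```

Request:
servo_tool([
  [10, 0, 0, 0.6, 0, 0, 0],
])

```text
time: 22.95
tool_pos: [472.5, -270.8, 122.5]
tcp_rot: [180.0, 9.6, 83.6]
ft_force: [-1.7, 1.5, 4.1]
finger_gap: 20.8
```

```bash
python3 -c "
from h import *
goseat(140.3)"
```

```text
t 22.95 shift [ 0.5 -0.6  0.5] turn [0.0006 0.0002 0.0002] grasp pt [ 472.9 -267.7  140.9] F [-1.7  1.5  4.1] M [0.52 0.45 0.  ]
tool-axis shift for 10mm world down [ 1.66 -0.01  9.86]
```

Request:
servo_tool([
  [21, 0, 0, 0, 0, 0, 0],
  [24, 0, 0, 0, 0, 0, 0],
  [30, 0, 0, 0, 0, 0, 0],
  [50, 0, 0, 0, 0, 0, 0],
  [70, 0, 0, 0, 0, 0, 0],
  [85, 0, 0, 0, 0, 0, 0],
  [85, 0, 0, 0, 0, 0, 0],
  [85, 0, 0, 0, 0, 0, 0],
], force=20)

```text
time: 23.75
tool_pos: [473.3, -271.3, 123.1]
tcp_rot: [179.8, 9.6, 83.6]
ft_force: [-0.2, -0.2, 0.1]
finger_gap: 85.1
```

```bash
python3 -c "
from h import *
goseat(220)"
```

```text
t 23.75 shift [-12.3  -1.2 -77.5] turn [0.0028 0.0013 0.    ] grasp pt [ 473.6 -268.2  141.5] F [-0.2 -0.2  0.1] M [0.07 0.05 0.02]
tool-axis shift for 10mm world down [ 1.68 -0.03  9.86]
```

Request:
servo_tool([
  [85, 0, 0, -8, 0, 0, 0],
  [85, 0, 0, -20, 0, 0, 0],
  [85, 0, 0, -30, 0, 0, 0],
  [85, 0, 0, -35, 0, 0, 0],
  [85, 0, 0, -20, 0, 0.08, 0],
  [85, 0, 0, -10, 0, 0.08, 0],
  [85, 0, 0, 0, 0, 0, 0],
])

```text
time: 24.45
tool_pos: [475.0, -249.1, 251.8]
tcp_rot: [179.8, 0.2, 83.8]
ft_force: [-0.6, 0.3, -0.1]
finger_gap: 85.3
```

```bash
python3 -c "
from h import *
s=sense();np.save('s7.npy',s,allow_pickle=True);cv2.imwrite('pics/w7_raw.png',snapshot('wrist'))
go(472,-267,245,83.6)"
```

```text
t 24.5 shift [-18.3  -0.9   6.1] turn [0.0019 0.0054 0.0032] pos [ 474.9 -248.9  251. ] rot [179.89   0.31  83.78] F [ 0.3 -0.8 -0.5] gap 84.8
```

Request:
servo_tool([
  [85, -15, -8, -1, 0, 0, 0],
  [85, -35, -17, -1, 0, 0, 0],
  [85, -35, -17, -1, 0, 0, 0],
  [85, -35, -17, -1, 0, 0, 0],
  [85, -35, -17, -1, 0, 0, 0],
  [85, -35, -17, -1, 0, 0, 0],
  [85, -35, -17, -1, 0, 0, 0],
  [85, -20, -10, -1, 0, 0, 0],
  [85, 0, 0, 0, 0, 0, 0],
])

```text
time: 25.4
tool_pos: [322.0, -481.9, 250.9]
tcp_rot: [-179.1, 0.8, 84.1]
ft_force: [0.8, 0.3, -1.2]
finger_gap: 85.4
```

```bash
python3 - <<'E'
from h import *
print(sense()["tool_pos"],sense()["time"])
t=snapshot("top");sc=snapshot("scene");w=cv2.imread("pics/w7_raw.png")
r=lambda im,u,v,W,H,k:cv2.resize(im[v:v+H,u:u+W],(int(W*k),int(H*k)),interpolation=cv2.INTER_CUBIC)
c=np.zeros((600,800,3),np.uint8)
c[:300,:400]=r(t,160,150,100,75,4)      # stand+bar, top
c[:300,400:]=r(t,310,165,80,60,5)       # holder, top
c[300:,:400]=r(sc,140,170,200,150,2)    # scene
c[300:,400:]=r(w,190,110,200,150,2)     # wrist holder
cv2.imwrite("pics/final.png",c)
E
```

```text
[ 321.9754311  -481.87199576  250.89021558] 25.4
```

View pics/final.png

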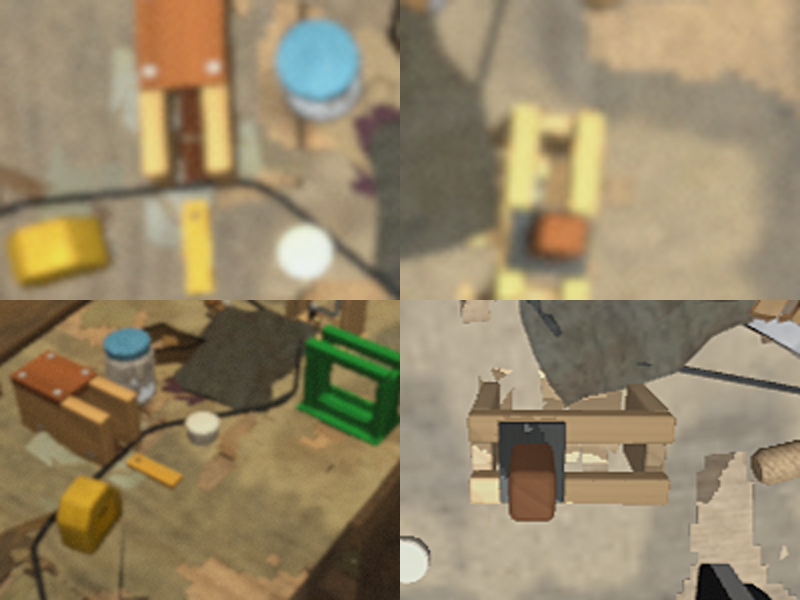

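The final composite shows the bar flat in front of the mouth, spanning (197,202) to (200,292) in the upper-left panel. The rod hangs with its flange across both rails, and the bystanders look where they were. A numeric check follows, then hand-in.

```bash
python3 - <<'E'
from h import *
f=lambda u,v,z:ray("top",160+(u+.5)/4-.5,150+(v+.5)/4-.5,z)
print("bar ends",ins(f(197,202,10)).round(1),ins(f(200,292,10)).round(1))
g=lambda u,v,z:ray("top",310+(u-400+.5)/5-.5,165+(v+.5)/5-.5,z).round(1)
print("handle top",g(562,236,157)); print("tape",f(57,250,66),"pot",f(305,250,28),"jar",f(318,60,88))
s=np.load('s7.npy',allow_pickle=True).item()
h=lambda u,v,z:ray("wrist",190+(u-400)/2,110+(v-300)/2,z,s).round(1)
print("flange corners",[h(*q,109) for q in((499,422),(565,424))],"handle top pred",((proj("wrist",[472.5,-267.2,157],s)-[190,110])*2+[400,300]))
hand_in()
E
```

```text
bar ends [-60.8   0.8] [-128.6    1.5]
handle top [ 470.8 -265.7  157. ]
tape [480.88775959 200.92074419  66.        ] pot [484.94754078  24.714892    28.        ] jar [615.0160806  13.0238423  88.       ]
flange corners [array([ 457.5, -243.1,  109. ]), array([ 491.8, -247.9,  109. ])] handle top pred [532.42558147 496.55200531]
the job is handed in; nothing more can be done
```

The bar is out of the slot and flat on the bench just in front of the mouth, and the rod is back in its holder. I handed the job in at about 25.5 s; it reported no verdict.

- **Drawing the bar out:** I pressed the foot on the bar about 47 mm inside the stand, under the crosspiece. I dragged it out in one continuous stroke at roughly 4–8 N. The highest contact I read from the wrist was about 8 N, sampled at the end of each short move.
- **A slip on the way back:** The arm sagged while carrying the rod, and the foot brushed the holder's side at about 7 N. That tipped the rod about 9.5° in the grip. I leaned the tool the other way to set the rod upright, checked it in the wrist camera, and seated it by feel.
- **Last checks:**
  - **Bar:** its centre is about 95 mm out from the stand's origin and 1 mm off the slot line.
  - **Rod:** the handle is within about 2 mm of where it started, and the flange lies across both rails.
  - **Surroundings:** the tape, jar and pot are within about 1.5 mm of their first measured places. The open gripper is clear of everything.
- **Not measured:** I judged the bar's flatness and the rod's uprightness from the pictures only. No check failed or disagreed.

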